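# Unlock the sample tray and stand the fallen bottle up

### The arm

A 7-joint arm with a two-finger parallel gripper is mounted at the origin on the work surface. World frame = base frame: x ahead of the robot, y to its left, z up, the work surface at z = 0. Lengths are in m, angles in degrees, forces in N, time in s.
With the tool pointing down it reaches from about 0.425 to 0.875 m from the base axis. Payload 4.7 kg.
Tool frame: the origin (TCP) lies between the finger pads; the fingertips stand 8 mm ahead of it and the grasp point (between the pads) lies 11 mm behind it; x points along the fingers, z is the direction in which the jaws open and shut, and the axes are right-handed (so a half turn about x gives the same grasp; the last joint's range is limited). The gripper opens to 87 mm and grips with 3 to 60 N. Pads are 19 mm wide; open, the fingers measure 117 mm over their backs; the gripper's body (75 mm by 190 mm) begins 51 mm behind the grasp point.
Start: joints at [-72.072, 18.392, -4.016, 83.108, 1.295, 78.541, -3.26], TCP at [0.191, 0.621, 0.231] pointing down, gripper open.
Joint ranges: [-163.93, 163.93], [-17.29, 119.83], [-79.2, 71.16], [3.27, 140.29], [-89.18, 269.18], [5.43, 117.66], [-154.24, 154.24]. Speed limits (degrees/s): [147.25, 147.25, 180, 180, 180, 180, 180].

### API

Orientations are given as [roll, pitch, yaw] about the fixed x, y, z axes, in that order (R = Rz(yaw) Ry(pitch) Rx(roll)).
In Python, from cell import telemetry, vision, sign_off gives the robot as it stands. The module is installed in compiled form; this text tells all that it offers.
- The arm moves only by the tool drive_tool, never from a script. Its arguments are lists of equal length, an entry for each row: "offset": the shift along the tool's x, y, z in m, a list of three; "angular": the turn, a rotation vector about the tool's x, y, z in rad, a list of three. A call has 1 to 10 rows; each row is the pose to reach, as a shift and turn from the pose measured when the call began, along the tool's axes at that moment; what a row does not reach only later rows make up. A row lasts 1/8 s, in which the tool goes at most 62.5 mm and 10.7 degrees, less where a joint would pass 70% of its speed; a pose out of reach is approached as far as the arm can. A call with a gripper value outside its range is refused whole. "fingers" is the closure, from -1 (fully open) to 1 (shut), set as the call begins (left out, the last holds). The fingers move at their own pace and stop on an object; "squeeze" is the grip in N (left out, the last holds). Time passes only in rows, so rows that repeat a pose let the fingers close. It gives the time, the measured TCP pose, the force and the opening at its end, in the units of the state.
- telemetry.get_obs(): the state, without advancing time (a new reading comes with each control period).
- vision.read_camera(name): name is "scene" or "top" or "wrist"; returns a dict with "pixels" (420x560x3 uint8, red, green, blue), "intrinsics" (3x3 intrinsics, pixels), "world_from_camera" (4x4, takes a point from camera to world coordinates); the wrist camera has in their place "T_tool_cam" (4x4, takes a point from camera to tool coordinates, whose origin is the TCP and whose axes are the tool frame's). Camera axes: x right, y up, looking along -z (the intrinsics and any distortion apply to the point x, -y, -z); pixel columns grow to the right and rows downward; lengths in m; the calibration is good to about 2 mm. A picture is of the moment at which its call begins: read the wrist's pose just before it. There is no depth.
- sign_off(): hands the job in, once; it reports no verdict.
The state is a dict: "time_s": time; "qpos": joint angles; "joint_velocities": joint speeds; "effort": joint torques, N m; "tool_pos": TCP position; "tool_rot": TCP orientation; "force": force on the tool from outside, world axes, zero at the start; "wrist_torque": the same for the moment, N m; "grip_width": finger opening in m.
Only numpy, scipy, OpenCV 4.12 (cv2) and the standard library are available. Lean on these libraries where they do the work, as an engineer would, in place of code of your own. Each camera call takes 0.05 s, during which the arm holds its last target.

### The job

A bottle has fallen over in the sample tray, which is locked under its low cover. Pull the red spring pin up, turn it anticlockwise into its rest notch and let go, so that it stays up by itself; then draw the tray fully out by its blue handle and stand the fallen bottle upright on its base in the tray. Leave the pin parked and the tray out, keep the short jar in the tray standing, and do not disturb the things on the bench.

Things in the scene. Friction and masses are not known exactly. Their poses are not given: they have to be found in the camera images.
- locker: Fixed sample locker, 155 deep (x, from -70 to +85) x 322 wide (y) x 110 high: blue side walls, clear back and roof (roof top 106, with an aluminium cross beam, top 110, along its front edge), open front. Origin on the bench, under its middle in y; its -x axis is the open front, towards the robot; the tray slides out along -x. It stands in a different place and yaw each time. Front edge of the roof and beam: x = -70. The pin axis is at x = -50, y = -118.
- pin_lift (a joint): How far the spring pin is pulled up (m): 0 down, locking the tray; 0.034 the upper stop. The spring pulls it down with about 5.5 N at 0 and 12.5 N at 0.028. It must be up at least 0.025 to be turned; in its rest notch it sits at 0.018. The tray is free from 0.013 up.
- pin_turn (a joint): Turn of the pin (rad): 0 as found, anticlockwise positive seen from above, stop at 1.4. The rest notch, 4 mm deep between brass ridges on the collar, is at 1.2: let down there, the pin stays up (it may settle 0.15 either way). It turns only while held up.
- pin_grip (a point): Middle of the red upright paddle on top of the pin, where fingers grip it from above: paddle 12 thick, 64 wide, 34 high, its top 14 above and its lower edge 20 below this point. x axis: through its thickness; y axis: along its width; at turn 0 these are the locker's x and y. Collar below it: top 26 below this point when the pin is down. 160 above the bench when down.
- tray (a joint): How far the tray is drawn out (m), 0 shut to 0.14 fully out. It rubs with about 2.5 N and stays where it is left.
- tray_handle (a point): Middle of the tray's blue handle bar: a round bar 12 thick, 90 long along the locker's y axis, 65 above the bench, free all round and beneath, 45 in front of the tray's front wall (whose top is 50 above the bench) and 65 in front of the edge of the roof. Axes as the locker's; it moves with the tray.
- tray_wall (a point): Foot of the inner face of the tray's +y end wall, half-way along it, on the tray's floor (14 above the bench); axes as the locker's. The wall is 6 thick and 64 high above the floor. The inside of the tray reaches from here 278 to the -y wall, and 76 to each side in x; front wall 36 high above the floor, rear wall 24. Moves with the tray. The fallen bottle's base is 8 to 28 from this wall.
- bottle_mid (a point): Centre of the fallen bottle: white square body 46 x 46 x 83 high with a round blue ribbed cap, diameter 44, 37 high on top; 120 in all, 110 to 220 g. This point is on its axis, 60 from the base. z axis: from base to cap. It lies in the tray with its base near the tray_wall end and its cap towards the locker's -y, at up to 0.12 rad askew.
- bottle_cap (a point): Point on the bottle's axis in the middle of the blue cap, 102 from the base; z axis from base to cap.
- jar_mid (a point): Centre of a short white jar with a red lid, diameter 48, 62 high, standing in the tray near its -y end; it must stay standing in the tray. z axis up.
- beaker: Glass beaker, diameter 72, 95 high, standing on the bench to the left or right of the tray's path; to be left alone. Origin at the centre of its underside.
- canister: White and yellow indicator strip can, diameter 60, 115 high, standing on the bench on the other side of the tray's path; to be left alone. Origin at the centre of its underside.
- tablet: Black tablet leaning on a stand, 130 deep, 200 wide, about 130 high, right of the locker (-y); to be left alone. Origin at the underside, screen towards -x.
- probe: Handheld meter lying on the bench left of the locker (+y): white housing, black neck, blue tip, 195 long along its x axis, 35 wide, 23 high; to be left alone. Origin at its underside.

How it is judged:
By the outcome, as a careful person would: the job done as asked, in the order asked, and still so for the second after the job is handed in, with the robot touching nothing.
It also fails if it takes over 64 s, if anything falls off the work surface, if the arm or the gripper's body presses on something with over 40 N, if the wrist force passes 120 N, or if a joint passes its speed limit or range.

## Working session

There is one attempt and no reset: what is moved stays moved. The work goes in short steps, Python scripts to look and compute and a tool call to move; the robot and the scene stay as the last step left them, time stands still between calls to the robot, and variables do not carry over. Pictures are saved under pics/ and viewed, and the job is handed in when it is done.

Besides the shell and the picture viewer there is one more tool, called as name(argument=value, ...) on one line, values as JSON. drive_tool: Moves the arm, as the interface text tells. Its arguments: {"type":"object","properties":{"offset":{"type":"array"},"angular":{"type":"array"},"fingers":{"type":"number"},"squeeze":{"type":"number"}},"required":["offset","angular"]}

```bash
mkdir -p pics
cat > h.py <<'E'
import numpy as np, cv2
from cell import telemetry, vision, sign_off
from scipy.spatial.transform import Rotation as R
E
python3 - <<'E'
from h import *
o=telemetry.get_obs(); print(o)
for n in ("scene","top"):
    c=vision.read_camera(n); cv2.imwrite(f"pics/{n}0.png",c["pixels"][:,:,::-1]); print(n,c["intrinsics"],c["world_from_camera"],[k for k in c])
    np.savez(f"{n}0.npz",**{k:c[k] for k in ("pixels","intrinsics","world_from_camera")})
E
```

```text
{'time_s': 0.0, 'qpos': array([-72.0729173 ,  18.43850453,  -4.01743229,  83.17753146,
         1.29732866,  78.54095846,  -3.2596576 ]), 'joint_velocities': array([ 0.06062049,  0.04708113,  0.02337711,  0.00609121, -0.02176035,
       -0.11895193,  0.0581335 ]), 'effort': array([-2.23014190e-04, -4.91287494e+01, -4.03892007e-01, -3.12529421e+01,
       -6.38487772e-02,  4.39742999e-02,  1.68816932e-04]), 'tool_pos': array([0.19121207, 0.62065191, 0.22944504]), 'tool_rot': array([-176.10734563,   89.8881337 , -103.22200943]), 'force': array([ 0.33684185, -0.70891555, -0.1646431 ]), 'wrist_torque': array([-0.01202061,  0.03472584,  0.01416702]), 'grip_width': 0.08692067174309202}
scene [[401.72551638   0.         279.84887851]
 [  0.         401.72551638 215.55932034]
 [  0.           0.           1.        ]] [[-0.2680101  -0.67468505  0.68772863  1.33412605]
 [ 0.96341159 -0.18987244  0.18917336  0.23824693]
 [ 0.00294828  0.7132661   0.70088713  0.88132652]
 [ 0.          0.          0.          1.        ]] ['pixels', 'intrinsics', 'world_from_camera']
top [[485.01459909   0.         276.09562367]
 [  0.         485.01459909 212.97374209]
 [  0.           0.           1.        ]] [[ 0.01122061  0.99702842 -0.07621298  0.52057227]
 [-0.9998797   0.01200358  0.00982317  0.02586686]
 [ 0.01070881  0.07609359  0.99704317  1.2418793 ]
 [ 0.          0.          0.          1.        ]] ['pixels', 'intrinsics', 'world_from_camera']
```

View pics/scene0.png

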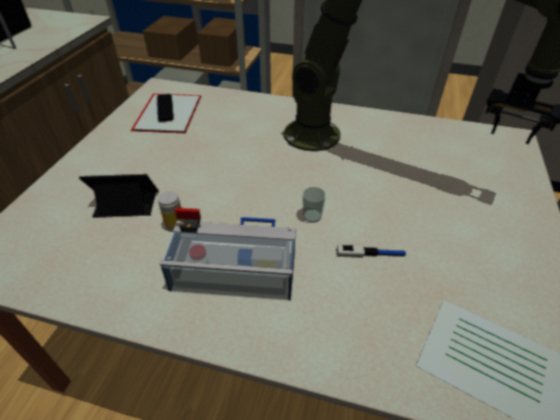

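View pics/top0.png

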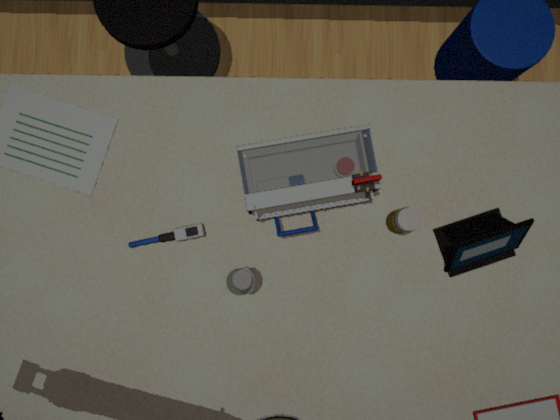

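Run:
```python
from h import *
t=np.load("top0.npz")["pixels"][:,:,::-1]
c=t[110:300,220:430]; cv2.imwrite("pics/topc.png",cv2.convertScaleAbs(cv2.resize(c,None,fx=3.6,fy=3.15 if 0 else 3.6*0.86,interpolation=cv2.INTER_CUBIC),alpha=1.5)) if 0 else cv2.imwrite("pics/topc.png",cv2.convertScaleAbs(cv2.resize(c[:160],None,fx=3.75,fy=3.75,interpolation=cv2.INTER_CUBIC),alpha=1.6))
s=np.load("scene0.npz")["pixels"][:,:,::-1]
c=s[180:310,150:330]; cv2.imwrite("pics/scec.png",cv2.convertScaleAbs(cv2.resize(c,None,fx=4.4,fy=4.4,interpolation=cv2.INTER_CUBIC),alpha=1.3))
```

```text
(no output)
```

View pics/topc.png

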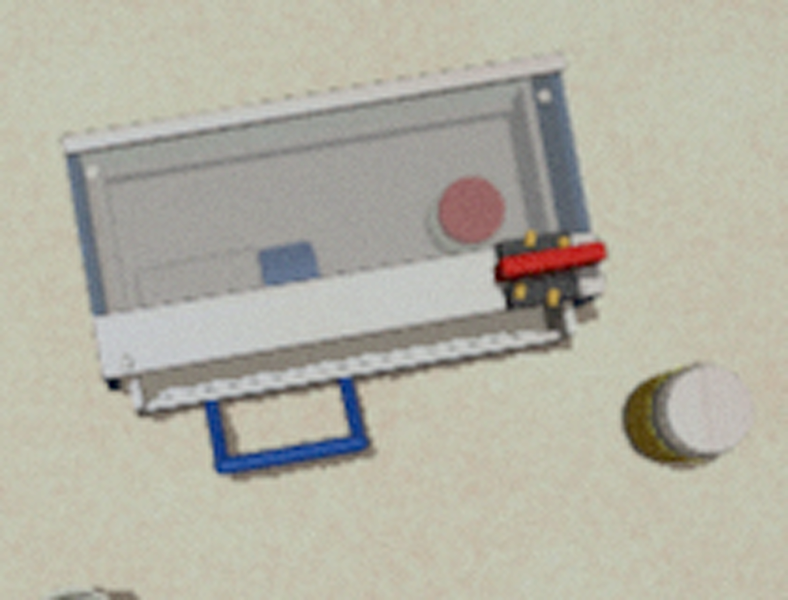

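View pics/scec.png

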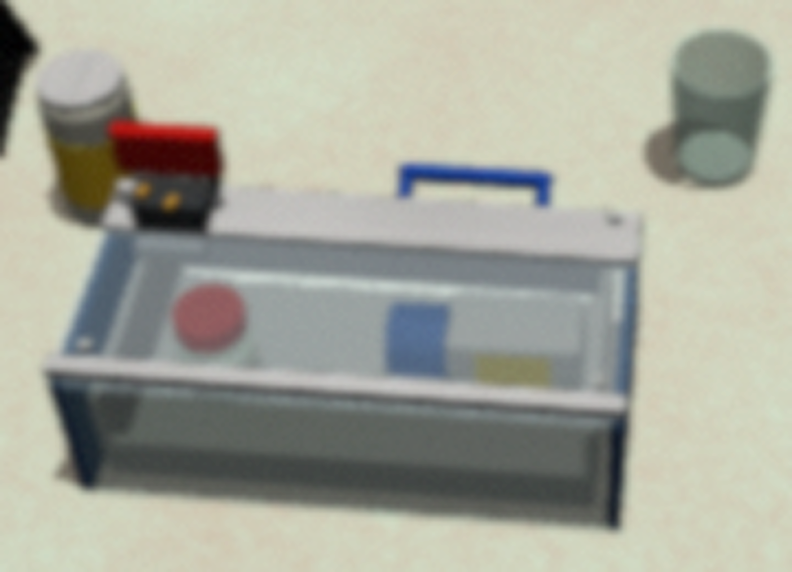

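```bash
cat >> h.py <<'E'
def proj(P,K,T):
    P=np.atleast_2d(P); C=(P-T[:3,3])@T[:3,:3]; return np.c_[K[0,0]*C[:,0]/-C[:,2]+K[0,2],K[1,1]*(-C[:,1])/-C[:,2]+K[1,2]]
def ray(uv,K,T,z):
    d=np.array([(uv[0]-K[0,2])/K[0,0],-(uv[1]-K[1,2])/K[1,1],-1]); d=T[:3,:3]@d; s=(z-T[2,3])/d[2]; return T[:3,3]+s*d
E
python3 - <<'E'
from h import *
from scipy.optimize import least_squares
t=np.load("top0.npz"); s=np.load("scene0.npz")
tu=lambda u,v:(u/3.75+220-.4,v/3.75+110-.4); su=lambda u,v:(u/4.4+150-.4,v/4.4+180-.4)
for n,p,z in [("padL",tu(502,268),.174),("padR",tu(604,250),.174),("hL",tu(222,465),.068),("hR",tu(365,442),.068),("bFL",tu(104,378),.11),("bRL",tu(98,318),.11),("rL",tu(66,146),.106),("rR",tu(563,64),.106),("jar",tu(470,210),.076),("capR",tu(315,262),.04)]:
    print("top",n,ray(p,t["intrinsics"],t["world_from_camera"],z).round(4))
for n,p,z in [("padR",su(112,126),.174),("padL",su(218,132),.174),("hR",su(403,170),.068),("hL",su(549,177),.068),("bFL",su(636,214),.11),("jar",su(209,310),.076),("capEndMid",su(388,340),.037),("capBaseTop",su(448,305),.06),("baseTopL",su(584,310),.06)]:
    print("sc",n,ray(p,s["intrinsics"],s["world_from_camera"],z).round(4))
E
```

```text
top padL [ 0.6754 -0.1559  0.174 ]
top padR [ 0.687  -0.2165  0.174 ]
top hL [0.5603 0.0072 0.068 ]
top hR [ 0.5763 -0.0851  0.068 ]
top bFL [0.6123 0.0821 0.11  ]
top bRL [0.6499 0.0864 0.11  ]
top rL [0.7595 0.1086 0.106 ]
top rR [ 0.8166 -0.2064  0.106 ]
top jar [ 0.7273 -0.1518  0.076 ]
top capR [ 0.6973 -0.0538  0.04  ]
sc padR [ 0.6869 -0.2177  0.174 ]
sc padL [ 0.6749 -0.1565  0.174 ]
sc hR [ 0.5767 -0.0851  0.068 ]
sc hL [0.5571 0.0083 0.068 ]
sc bFL [0.6133 0.0795 0.11  ]
sc jar [ 0.7275 -0.1538  0.076 ]
sc capEndMid [ 0.6907 -0.0567  0.037 ]
sc capBaseTop [ 0.6722 -0.0227  0.06  ]
sc baseTopL [0.6536 0.0584 0.06  ]
```

```bash
cat >> h.py <<'E'
YAW=np.deg2rad(10.5); C0=np.array([np.cos(YAW),np.sin(YAW),0]); C1=np.array([-np.sin(YAW),np.cos(YAW),0]); CZ=np.array([0,0,1.])
O=np.array([.681,-.1865,0])+.05*C0+.118*C1
def L(x,y,z): return O+x*C0+y*C1+z*CZ
def toL(p): d=np.asarray(p)-O; return np.array([d@C0,d@C1,d[2]])
def down(a,tilt=0):
    "tool x down, tool z along yaw angle a (rad)"
    z=np.array([np.cos(a),np.sin(a),0]); x=-CZ; return np.c_[x,np.cross(z,x),z]
def cur():
    o=telemetry.get_obs(); return o, R.from_euler('xyz',o['tool_rot'],degrees=True).as_matrix(), np.array(o['tool_pos'])
def rel(p,M):
    o,Rc,pc=cur(); return (Rc.T@(p-pc)).round(4), R.from_matrix(Rc.T@M).as_rotvec().round(3)
def snap(n,fn,box=None,f=1):
    c=vision.read_camera(n); im=c["pixels"][:,:,::-1]
    if box: im=im[box[1]:box[3],box[0]:box[2]]
    cv2.imwrite("pics/"+fn,cv2.convertScaleAbs(cv2.resize(im,None,fx=f,fy=f,interpolation=cv2.INTER_CUBIC),alpha=1.5)); return c
E
python3 - <<'E'
from h import *
t=np.load("top0.npz"); s=np.load("scene0.npz")
o,Rc,pc=cur(); print(Rc.round(3),pc)
print(O)
print("beaker",toL(ray((241,280),t["intrinsics"],t["world_from_camera"],.095)), toL(ray((314,192),s["intrinsics"],s["world_from_camera"],.095)))
print("can",toL(ray((407,220),t["intrinsics"],t["world_from_camera"],.115)))
for a in (YAW,YAW+np.pi):
  print(rel(L(-.05,-.118,.25),down(a)))
# sanity reproject of locker corners
for p in [(-.07,.161,.11),(-.07,-.161,.11),(.085,.161,.106),(.085,-.161,.106)]: print((proj(L(*p),t["intrinsics"],t["world_from_camera"])[0]-[220,110])*3.75)
E
```

```text
[[-0.    -0.956  0.294]
 [-0.002  0.294  0.956]
 [-1.    -0.    -0.002]] [0.19123638 0.62072723 0.22954157]
[ 0.70865895 -0.06136414  0.        ]
beaker [-0.22618978  0.20105011  0.095     ] [-0.23643635  0.20480053  0.095     ]
can [-0.15464757 -0.20489229  0.115     ]
(array([-0.0193, -0.7057, -0.6274]), array([ 1.089e+00, -2.000e-03,  1.000e-03]))
(array([-0.0193, -0.7057, -0.6274]), array([-2.053e+00, -1.000e-03, -2.000e-03]))
[ 99.09400853 379.38322946]
[604.89123959 292.33236934]
[ 58.55011819 139.12548331]
[557.91714117  54.80052207]
```

drive_tool(offset=[[-0.05, -0.7057, -0.6274], [-0.05, -0.7057, -0.6274], [-0.05, -0.7057, -0.6274], [-0.05, -0.7057, -0.6274], [-0.05, -0.7057, -0.6274], [-0.05, -0.7057, -0.6274], [-0.05, -0.7057, -0.6274], [-0.05, -0.7057, -0.6274], [-0.05, -0.7057, -0.6274], [-0.05, -0.7057, -0.6274]], angular=[[1.089, -0.002, 0.001], [1.089, -0.002, 0.001], [1.089, -0.002, 0.001], [1.089, -0.002, 0.001], [1.089, -0.002, 0.001], [1.089, -0.002, 0.001], [1.089, -0.002, 0.001], [1.089, -0.002, 0.001], [1.089, -0.002, 0.001], [1.089, -0.002, 0.001]], fingers=-1)

```text
time_s: 1.35
tool_pos: [0.5154, 0.0857, 0.2637]
tool_rot: [51.2, 90.0, 61.7]
force: [-0.0, 0.8, -1.0]
grip_width: 0.0873
```

Run:
```python
from h import *
print(cur()); print(rel(L(-.05,-.118,.28),down(YAW)))
```

```text
({'time_s': 1.35, 'qpos': array([-40.97388214,   1.35934801,  29.34689811,  99.24844551,
        -0.71620551,  79.53545418,  -0.99464239]), 'joint_velocities': array([ 28.72321888,  21.24294281,  32.05088545, -21.45398828,
        -9.91283226,   2.69809712,  62.3940444 ]), 'effort': array([ -1.77852742, -31.68696642,  -0.31312122, -29.81185377,
         0.29084536,   0.30538076,  -1.15276247]), 'tool_pos': array([0.51542754, 0.08574983, 0.26368939]), 'tool_rot': array([51.1691227 , 89.95025867, 61.67864643]), 'force': array([-0.01781308,  0.80242181, -1.01046564]), 'wrist_torque': array([-0.00523636,  0.0246992 , -0.00195701]), 'grip_width': 0.08726335616898154}, array([[ 4.11864497e-04, -1.82399099e-01,  9.83224491e-01],
       [ 7.64232909e-04,  9.83224344e-01,  1.82398752e-01],
       [-9.99999623e-01,  6.76288943e-04,  5.44350594e-04]]), array([0.51542754, 0.08574983, 0.26368939]))
(array([-0.0165, -0.2979,  0.1131]), array([ 0.   ,  0.001, -0.001]))
```

drive_tool(offset=[[0.0, -0.298, 0.113], [0.0, -0.298, 0.113], [0.0, -0.298, 0.113], [0.0, -0.298, 0.113], [0.0, -0.298, 0.113], [0.0, -0.298, 0.113], [0.0, -0.298, 0.113], [0.0, -0.298, 0.113], [0.0, -0.298, 0.113]], angular=[[0, 0.001, -0.001], [0, 0.001, -0.001], [0, 0.001, -0.001], [0, 0.001, -0.001], [0, 0.001, -0.001], [0, 0.001, -0.001], [0, 0.001, -0.001], [0, 0.001, -0.001], [0, 0.001, -0.001]])

```text
time_s: 2.48
tool_pos: [0.681, -0.1845, 0.2642]
tool_rot: [45.8, 89.9, 56.5]
force: [0.5, 0.3, -0.1]
grip_width: 0.087
```

Run:
```python
from h import *
o,Rc,pc=cur(); print(o['qpos'].round(1),pc,rel(L(-.05,-.118,.149),down(YAW)))
c=snap("wrist","w1.png"); print(c["intrinsics"],c["T_tool_cam"])
T=np.eye(4);T[:3,:3]=Rc;T[:3,3]=pc; np.savez("w1.npz",K=c["intrinsics"],T=T@c["T_tool_cam"])
print(proj(L(-.05,-.118,.174),c["intrinsics"],T@c["T_tool_cam"]),proj(L(-.05,-.118-.032,.174),c["intrinsics"],T@c["T_tool_cam"]),proj(L(-.05,-.118+.032,.174),c["intrinsics"],T@c["T_tool_cam"]))
```

```text
[-13.3  28.2  39.8  72.3 -17.8  85.5  35. ] [ 0.6809785  -0.18447641  0.26424083] (array([ 0.1152, -0.0021, -0.0004]), array([ 0.003,  0.001, -0.001]))
[[357.59863995   0.         278.85213914]
 [  0.         357.59863995 206.85655247]
 [  0.           0.           1.        ]] [[ 1.63122863e-04  3.00676041e-01 -9.53726319e-01 -1.53989219e-01]
 [ 4.75893616e-04  9.53726201e-01  3.00676085e-01  8.35712321e-02]
 [ 9.99999873e-01 -5.02919410e-04  1.24847405e-05 -3.91541097e-04]
 [ 0.00000000e+00  0.00000000e+00  0.00000000e+00  1.00000000e+00]]
[[278.80123384 218.25292124]] [[278.66285933 258.53712814]] [[278.95026994 174.86486408]]
```

View pics/w1.png

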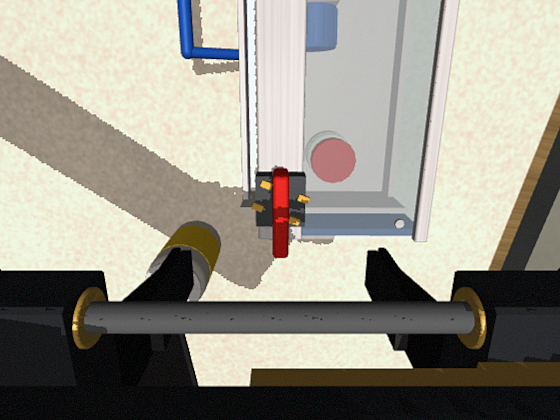

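Run:
```python
from h import *
im=cv2.imread("pics/w1.png")[150:280,220:350]; cv2.imwrite("pics/w1c.png",cv2.resize(im,None,fx=4.5,fy=4.5,interpolation=cv2.INTER_CUBIC))
```

```text
(no output)
```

View pics/w1c.png

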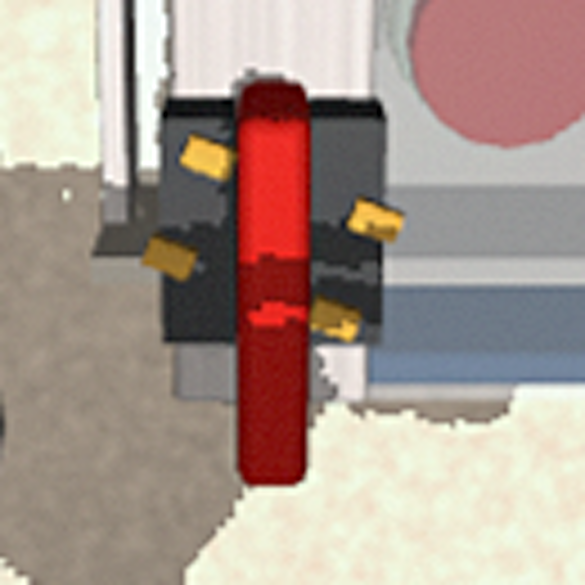

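Run:
```python
from h import *
d=np.load("w1.npz")
for dy in (0,.003,.005):
  print(dy,[proj(L(-.05,-.118+e+dy,z),d["K"],d["T"])[0].round(1) for e,z in ((.032,.174),(-.032,.174),(-.032,.14))])
for dx in (0,.002,.004):print(proj(L(-.05+dx,-.118,.174),d["K"],d["T"])[0].round(1))
```

```text
0 [array([279. , 174.9]), array([278.7, 258.5]), array([278.7, 240.8])]
0.003 [array([279. , 170.6]), array([278.7, 254.9]), array([278.7, 237.5])]
0.005 [array([279. , 167.8]), array([278.7, 252.4]), array([278.7, 235.3])]
[278.8 218.3]
[281.6 218.3]
[284.3 218.3]
```

drive_tool(offset=[[0.05, 0, 0.001], [0.08, -0.001, 0.001], [0.1, -0.001, 0.001], [0.115, -0.001, 0.001], [0.115, -0.001, 0.001]], angular=[[0, 0, 0], [0, 0, 0], [0.003, 0.001, -0.001], [0.003, 0.001, -0.001], [0.003, 0.001, -0.001]])

```text
time_s: 3.15
tool_pos: [0.6819, -0.1852, 0.1487]
tool_rot: [178.0, 89.9, -171.5]
force: [-0.3, -0.1, -0.6]
grip_width: 0.087
```

Run:
```python
from h import *
o,Rc,pc=cur(); print(o['qpos'].round(1),pc,o['force'],toL(pc))
snap("wrist","w2.png");
```

```text
[-13.4  31.8  38.2  81.  -19.8  74.1  36.6] [ 0.68193386 -0.1851599   0.14867653] [-0.25428354 -0.11521744 -0.56358077] [-0.04883757 -0.11685252  0.14867653]
```

View pics/w2.png

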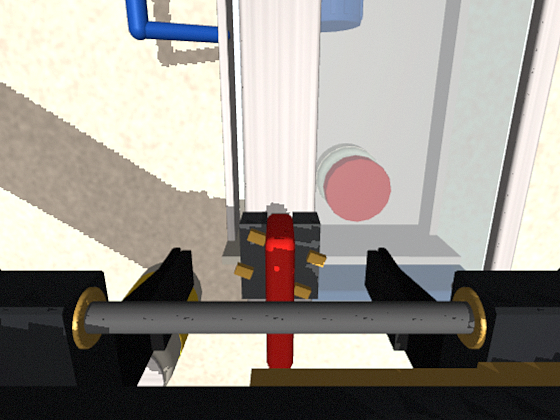

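drive_tool(offset=[[0, 0, 0], [0, 0, 0], [0, 0, 0], [0, 0, 0], [0, 0, 0], [0, 0, 0]], angular=[[0, 0, 0], [0, 0, 0], [0, 0, 0], [0, 0, 0], [0, 0, 0], [0, 0, 0]], fingers=1, squeeze=50)

```text
time_s: 3.95
tool_pos: [0.6824, -0.1855, 0.1497]
tool_rot: [-73.6, 90.0, -63.1]
force: [0.3, 0.5, 0.3]
grip_width: 0.0351
```

drive_tool(offset=[[0, 0, 0], [0, 0, 0], [0, 0, 0], [0, 0, 0], [0, 0, 0]], angular=[[0, 0, 0], [0, 0, 0], [0, 0, 0], [0, 0, 0], [0, 0, 0]])

```text
time_s: 4.58
tool_pos: [0.6824, -0.1855, 0.1497]
tool_rot: [-72.5, 90.0, -62.0]
force: [0.3, -0.8, -0.3]
grip_width: 0.0121
```

drive_tool(offset=[[-0.008, 0, 0], [-0.016, 0, 0], [-0.024, 0, 0], [-0.03, 0, 0], [-0.03, 0, 0], [-0.03, 0, 0]], angular=[[0, 0, 0], [0, 0, 0], [0, 0, 0], [0, 0, 0], [0, 0, 0], [0, 0, 0]])

```text
time_s: 5.32
tool_pos: [0.6822, -0.1854, 0.1789]
tool_rot: [-142.1, 90.0, -131.7]
force: [4.2, -1.7, -13.6]
grip_width: 0.0117
```

drive_tool(offset=[[-0.001, 0, 0], [-0.001, 0, 0], [-0.001, 0, 0], [-0.001, 0, 0], [-0.001, 0, 0], [-0.001, 0, 0], [-0.001, 0, 0], [-0.001, 0, 0], [-0.001, 0, 0], [-0.001, 0, 0]], angular=[[-0.15, 0, 0], [-0.3, 0, 0], [-0.45, 0, 0], [-0.6, 0, 0], [-0.75, 0, 0], [-0.9, 0, 0], [-1.05, 0, 0], [-1.2, 0, 0], [-1.2, 0, 0], [-1.2, 0, 0]])

```text
time_s: 6.58
tool_pos: [0.6809, -0.1868, 0.1793]
tool_rot: [129.2, 89.8, -151.7]
force: [-0.8, -4.3, -14.0]
grip_width: 0.0119
```

Run:
```python
from h import *
o,Rc,pc=cur(); print(o['qpos'].round(1),pc,o['force'],o['wrist_torque'],np.arctan2(Rc[1,2],Rc[0,2])-YAW)
snap("wrist","w3.png");snap("top","t3.png",(320,110,440,230),4.5)
```

```text
[ -5.1  28.2  26.   78.6 -12.1  76.1 100.2] [ 0.6808913  -0.18677089  0.17925832] [ -0.77273484  -4.28697053 -13.98333011] [-0.84082467 -0.11008201  0.00104324] 1.1957128344014445
```

View pics/w3.png

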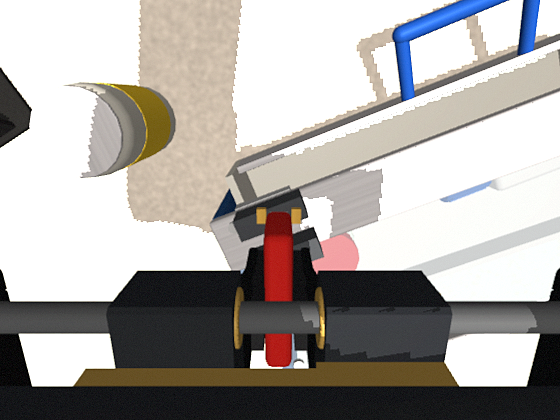

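drive_tool(offset=[[0.004, 0, 0], [0.008, 0, 0], [0.011, 0, 0], [0.011, 0, 0]], angular=[[0, 0, 0], [0, 0, 0], [0, 0, 0], [0, 0, 0]])

```text
time_s: 7.18
tool_pos: [0.6809, -0.1868, 0.1684]
tool_rot: [133.5, 89.8, -147.4]
force: [-0.5, -3.6, -10.6]
grip_width: 0.0118
```

drive_tool(offset=[[0.001, 0, 0], [0.0015, 0, 0], [0.0015, 0, 0]], angular=[[0, 0, 0], [0, 0, 0], [0, 0, 0]])

```text
time_s: 7.55
tool_pos: [0.6809, -0.1868, 0.1677]
tool_rot: [136.4, 89.8, -144.6]
force: [-2.9, -3.5, -7.2]
grip_width: 0.0119
```

drive_tool(offset=[[0.0015, 0, 0], [0.0015, 0, 0], [0.0015, 0, 0], [0.0015, 0, 0], [0.0015, 0, 0], [0.0015, 0, 0], [0.0015, 0, 0], [0.0015, 0, 0]], angular=[[0, 0, 0], [0, 0, 0], [0, 0, 0], [0, 0, 0], [0, 0, 0], [0, 0, 0], [0, 0, 0], [0, 0, 0]], fingers=-1)

```text
time_s: 8.55
tool_pos: [0.6809, -0.1869, 0.1662]
tool_rot: [135.4, 89.8, -145.6]
force: [-0.4, -1.1, -0.3]
grip_width: 0.0825
```

drive_tool(offset=[[-0.03, 0, 0], [-0.06, 0, 0], [-0.09, 0, 0], [-0.12, 0, 0], [-0.12, 0, 0]], angular=[[0, 0, 0], [0, 0, 0], [0, 0, 0], [0, 0, 0], [0, 0, 0]])

```text
time_s: 9.18
tool_pos: [0.6824, -0.1873, 0.2894]
tool_rot: [-131.2, 89.8, -52.2]
force: [0.1, -0.1, -0.6]
grip_width: 0.0869
```

Run:
```python
from h import *
o,Rc,pc=cur(); print(o['qpos'].round(1),pc)
snap("wrist","w4.png");snap("scene","s4.png",(140,170,330,310),4.2)
print(rel(L(-.135,.048,.20),down(YAW)),rel(L(-.135,.048,.20),down(YAW+np.pi)))
```

```text
[ -4.8  25.8  26.9  69.3 -11.3  87.3  99.3] [ 0.68239729 -0.18731187  0.28939228]
(array([0.0858, 0.1397, 0.1237]), array([ 1.196e+00, -4.000e-03, -1.000e-03])) (array([0.0858, 0.1397, 0.1237]), array([-1.945e+00,  1.000e-03, -4.000e-03]))
```

View pics/w4.png

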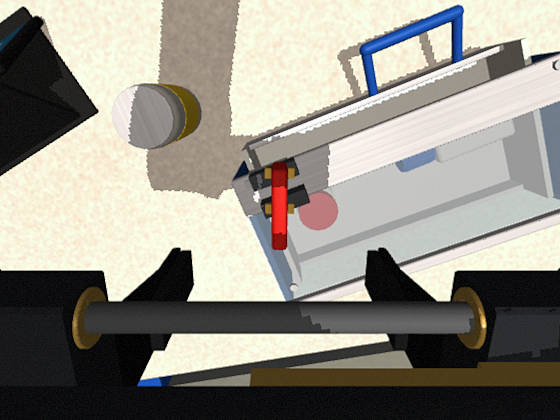

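View pics/s4.png

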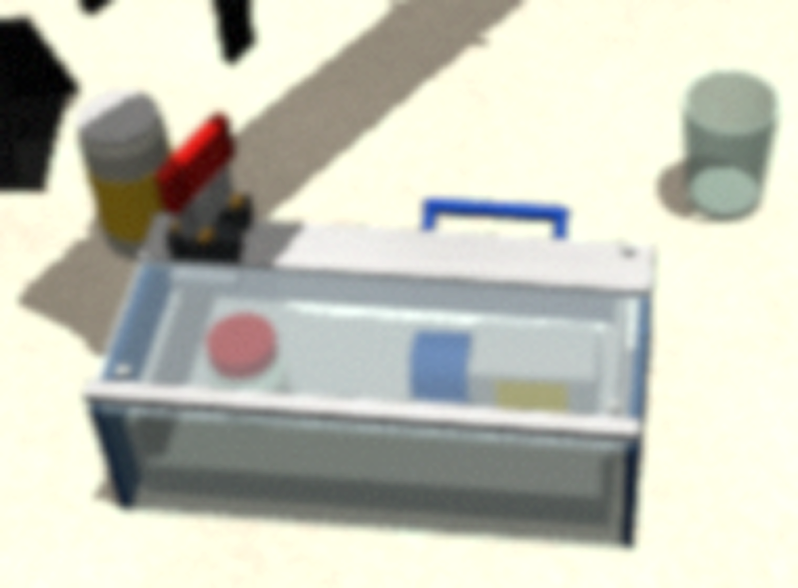

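drive_tool(offset=[[0, 0.04, 0.035], [0, 0.08, 0.07], [0, 0.14, 0.124], [0.0, 0.14, 0.124], [0.03, 0.14, 0.124], [0.086, 0.14, 0.124], [0.086, 0.14, 0.124], [0.086, 0.14, 0.124], [0.086, 0.14, 0.124]], angular=[[0.15, 0, 0], [0.3, 0, 0], [0.45, 0, 0], [0.6, 0, 0], [0.75, 0, 0], [0.9, 0, 0], [1.05, 0, 0], [1.196, -0.004, -0.001], [1.196, -0.004, -0.001]], fingers=0)

```text
time_s: 10.4
tool_pos: [0.566, -0.0383, 0.1984]
tool_rot: [170.8, 89.9, -178.6]
force: [0.7, 0.2, 0.7]
grip_width: 0.0431
```

Run:
```python
from h import *
o,Rc,pc=cur(); print(o['qpos'].round(1),pc,o['grip_width'])
T=np.eye(4);T[:3,:3]=Rc;T[:3,3]=pc
c=snap("wrist","w5.png");Tc=T@c["T_tool_cam"];K=c["intrinsics"]
for y in(-.045,0,.045): print(proj(L(-.135,.048+y,.065),K,Tc))
print(rel(L(-.135,.048,.060),down(YAW)))
```

```text
[-26.2  10.   30.7  98.7  -5.3  72.9  16.4] [ 0.56598294 -0.03834985  0.19835809] 0.04313833080118671
[[280.75471208 249.00191519]]
[[280.97844951 199.63531392]]
[[281.22334326 145.60067363]]
(array([ 0.1387, -0.0006,  0.0011]), array([ 0.003, -0.002, -0.   ]))
```

View pics/w5.png

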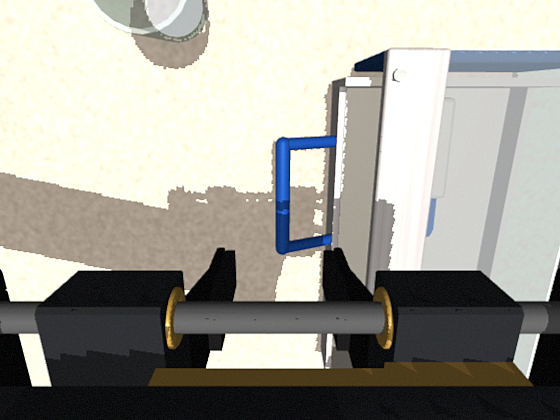

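drive_tool(offset=[[0.05, 0, 0.002], [0.09, 0, 0.0025], [0.12, 0, 0.0025], [0.139, 0, 0.0025], [0.139, 0, 0.0025], [0.139, 0, 0.0025]], angular=[[0, 0, 0], [0.003, -0.002, 0], [0.003, -0.002, 0], [0.003, -0.002, 0], [0.003, -0.002, 0], [0.003, -0.002, 0]])

```text
time_s: 11.2
tool_pos: [0.5695, -0.038, 0.0609]
tool_rot: [0.6, 89.9, 11.1]
force: [0.1, 0.6, 0.3]
grip_width: 0.0435
```

drive_tool(offset=[[0, 0, 0], [0, 0, 0], [0, 0, 0], [0, 0, 0], [0, 0, 0], [0, 0, 0], [0, 0, 0]], angular=[[0, 0, 0], [0, 0, 0], [0, 0, 0], [0, 0, 0], [0, 0, 0], [0, 0, 0], [0, 0, 0]], fingers=1, squeeze=20)

```text
time_s: 12.08
tool_pos: [0.5687, -0.0381, 0.0609]
tool_rot: [27.2, 89.9, 37.8]
force: [-4.5, 0.7, 5.2]
grip_width: 0.0114
```

Run:
```python
from h import *
o,Rc,pc=cur(); print(o['qpos'].round(1),pc,toL(pc),o['force'],o['grip_width'])
```

```text
[-24.1  18.4  29.4 106.5 -10.6  57.8  20.3] [ 0.56874041 -0.03807267  0.06094238] [-0.13333106  0.04839959  0.06094238] [-4.47577054  0.72540061  5.1822017 ] 0.01135443928248461
```

drive_tool(offset=[[0, 0, -0.015], [0, 0, -0.035], [0, 0, -0.055], [0, 0, -0.075], [0, 0, -0.095], [0, 0, -0.115], [0, 0, -0.13], [0, 0, -0.14], [0, 0, -0.142], [0, 0, -0.142]], angular=[[0, 0, 0], [0, 0, 0], [0, 0, 0], [0, 0, 0], [0, 0, 0], [0, 0, 0], [0, 0, 0], [0, 0, 0], [0, 0, 0], [0, 0, 0]])

```text
time_s: 13.32
tool_pos: [0.431, -0.0636, 0.061]
tool_rot: [-1.8, 89.7, 8.8]
force: [7.0, 1.4, -8.3]
grip_width: 0.0111
```

Run:
```python
from h import *
o,Rc,pc=cur(); print(o['qpos'].round(1),pc,toL(pc),o['force'],o['grip_width'])
snap("top","t6.png",(180,90,440,290),3)
```

```text
[-26.    0.8  31.5 124.5  -0.6  54.5  16.3] [ 0.43097045 -0.06359677  0.06102021] [-0.27344545  0.04840947  0.06102021] [ 6.99909815  1.44441298 -8.33373242] 0.011051637401848353
```

View pics/t6.png

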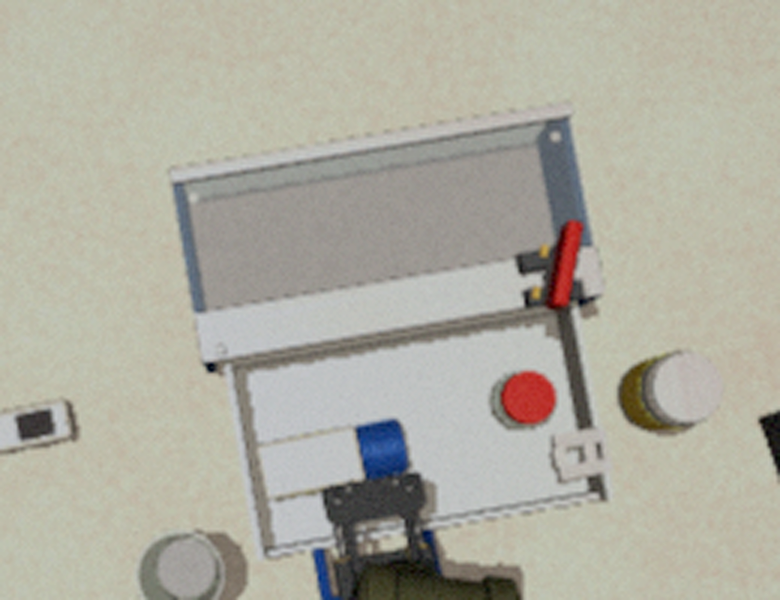

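drive_tool(offset=[[0, 0, -0.003], [0, 0, -0.003], [0, 0, -0.003]], angular=[[0, 0, 0], [0, 0, 0], [0, 0, 0]])

```text
time_s: 13.75
tool_pos: [0.4309, -0.0636, 0.0611]
tool_rot: [-7.6, 89.3, 3.0]
force: [10.9, 1.6, -12.3]
grip_width: 0.0111
```

drive_tool(offset=[[0, 0, 0.003], [0, 0, 0.003], [0, 0, 0.003], [0, 0, 0.003]], angular=[[0, 0, 0], [0, 0, 0], [0, 0, 0], [0, 0, 0]], fingers=-0.1)

```text
time_s: 14.25
tool_pos: [0.4337, -0.0632, 0.0611]
tool_rot: [-7.6, 89.3, 2.9]
force: [0.2, -0.6, 0.6]
grip_width: 0.0429
```

Run:
```python
from h import *
o,Rc,pc=cur(); print(o['qpos'].round(1),pc,toL(pc),o['force'],o['grip_width'])
```

```text
[-26.1   0.8  31.5 124.5  -0.7  54.1  16.3] [ 0.43371367 -0.0631502   0.06109757] [-0.27066678  0.04834865  0.06109757] [ 0.21510143 -0.60879483  0.61429545] 0.042861597977390385
```

drive_tool(offset=[[-0.05, 0, 0], [-0.11, 0, 0], [-0.17, 0, 0], [-0.2, 0, 0.05], [-0.2, 0, 0.1], [-0.2, 0, 0.113], [-0.2, 0, 0.113]], angular=[[0, 0, 0], [0, 0, 0], [0, 0, 0], [0, 0, 0], [0, 0, 0], [0, 0.01, 0], [0, 0.01, 0]])

```text
time_s: 15.12
tool_pos: [0.5427, -0.0423, 0.2617]
tool_rot: [-82.9, 89.9, -72.3]
force: [1.0, -0.4, -0.6]
grip_width: 0.0476
```

Run:
```python
from h import *
o,Rc,pc=cur(); print(o['qpos'].round(1),pc,toL(pc),Rc.round(3))
T=np.eye(4);T[:3,:3]=Rc;T[:3,3]=pc
c=snap("wrist","w7.png");Tc=T@c["T_tool_cam"];np.savez("w7.npz",K=c["intrinsics"],T=Tc)
c=snap("top","t7.png",(200,150,400,300),4);c=snap("scene","s7.png",(140,150,330,290),4.2)
```

```text
[-28.2   4.5  31.7  96.7  -2.3  79.4  14.5] [ 0.5426648  -0.04226969  0.2617496 ] [-0.15973487  0.04902475  0.2617496 ] [[ 0.001 -0.184  0.983]
 [-0.002  0.983  0.184]
 [-1.    -0.003  0.   ]]
```

View pics/w7.png

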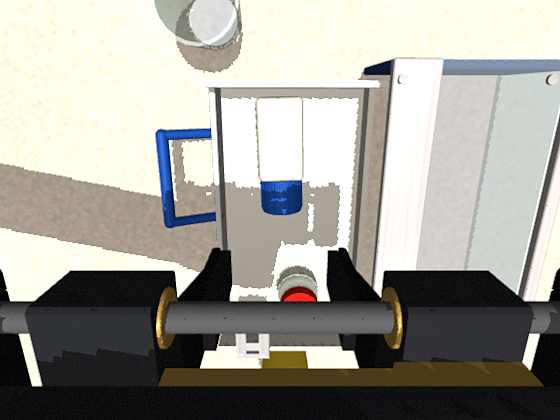

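View pics/s7.png

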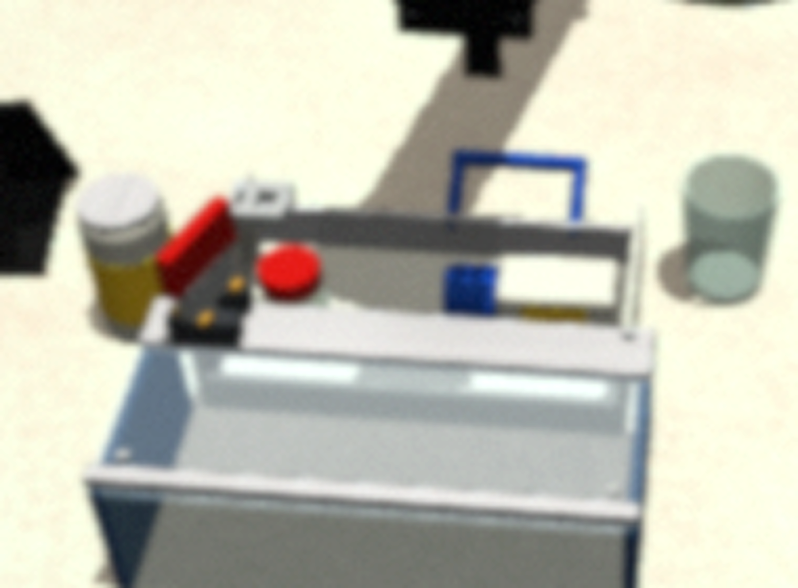

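View pics/t7.png

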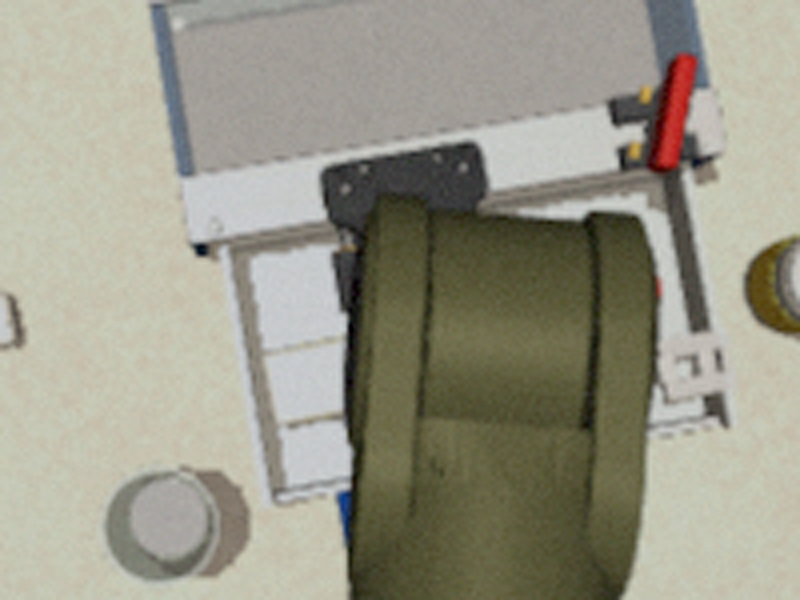

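```bash
cat > kin.py <<'E'
from h import *
import itertools
def fk(q,p,sg):
    q=np.deg2rad(q)*np.array(sg)
    d,L1,a,L2,L3,b,q1o,a4,yt=p[:9]
    off=np.zeros(7); off[0]=q1o; off[6]=p[9]; off[1]=p[10]; off[3]=p[11]; off[5]=p[12]
    q=q+off
    Rz=lambda t:R.from_euler('z',t).as_matrix(); Ry=lambda t:R.from_euler('y',t).as_matrix()
    M=Rz(q[0]); x=np.array([0,0,d]); M=M@Ry(q[1])@Rz(q[2]); x=x+M@[a,0,L1]; M=M@Ry(q[3]); x=x+M@[a4,0,0]; M=M@Rz(q[4]); x=x+M@[0,yt,L2]
    M=M@Ry(q[5]); x=x+M@[b,0,0]; M=M@Rz(q[6]); x=x+M@[0,0,L3]
    return x, M@np.array([[0,0,1],[0,1,0],[-1,0,0]]).T if 0 else M
# tool x = M z ; tool z = M x ; tool y = cross(z,x)=M(x... ) 
def tool(M): return np.c_[M[:,2],M[:,1]*-0+np.cross(M[:,0],M[:,2]),M[:,0]]
E
cat > fit.py <<'E'
from kin import *
from scipy.optimize import least_squares
o,Rc,pc=cur()
S=np.array([[0,-.956,.294],[-.002,.294,.956],[-1,0,-.002]])
D=down(YAW)
data=[([-72.073,18.4385,-4.0174,83.1775,1.2973,78.541,-3.2597],(.19121,.62065,.22945),S),
([-13.3,28.2,39.8,72.3,-17.8,85.5,35.0],(.68098,-.18448,.26424),D),([-13.4,31.8,38.2,81,-19.8,74.1,36.6],(.68193,-.18516,.14868),D),
([-5.1,28.2,26,78.6,-12.1,76.1,100.2],(.68089,-.18677,.17926),down(YAW+1.1957)),([-26.2,10,30.7,98.7,-5.3,72.9,16.4],(.56598,-.03835,.19836),D),
([-24.1,18.4,29.4,106.5,-10.6,57.8,20.3],(.56874,-.03807,.06094),D),([-26,.8,31.5,124.5,-.6,54.5,16.3],(.43097,-.0636,.06102),D),(o['qpos'],pc,Rc)]
best=[]
for s in itertools.product((1,-1),(1,-1),(1,-1)):
  for s1 in (1,-1):
    sg=[s1,1,s[0],1,s[1],1,s[2]]
    def f(p):
        r=[]
        for q,x,M in data:
            y,N=fk(q,p,sg); r+=list((y-x)*1000)+list((tool(N)-M).ravel()*200)
        return np.array(r+list((p-p0)*np.array([2,2,2,2,2,2,1,2,2,1,20,20,20])))
    for q9 in (0,np.pi/2,np.pi,-np.pi/2):
        p0=np.array([.33,.35,0,.35,.3,0,0,0,0,q9,0,0,0.]); l=least_squares(f,p0,loss='soft_l1'); best.append((l.cost,sg,l.x))
best.sort(key=lambda b:b[0])
for b in best[:3]: print(b[0],b[1],b[2].round(4))
c,sg,p=best[0]
np.savez("kin.npz",sg=sg,p=p)
for q,x,M in data: y,N=fk(q,p,sg); print(((y-x)*1000).round(1),abs(tool(N)-M).max().round(3))
E
python3 fit.py
```

```text
17.993691976479145 [-1, 1, -1, 1, -1, 1, -1] [ 2.7000e-01  4.6850e-01 -8.6000e-03  5.1220e-01  3.8500e-01 -1.6200e-02
 -7.8000e-03 -4.7000e-03 -1.9800e-02  3.1343e+00  1.1000e-03  2.7000e-03
 -3.9000e-03]
18.84960214459052 [-1, 1, -1, 1, -1, 1, -1] [ 2.7000e-01  4.6850e-01 -8.6000e-03  5.1220e-01  3.8500e-01 -1.6200e-02
 -7.8000e-03 -4.7000e-03 -1.9800e-02  3.1343e+00  1.1000e-03  2.7000e-03
 -3.9000e-03]
18.861907434877104 [-1, 1, -1, 1, -1, 1, -1] [ 2.7000e-01  4.6850e-01 -8.6000e-03  5.1220e-01  3.8500e-01 -1.6200e-02
 -7.7000e-03 -4.7000e-03 -1.9800e-02 -3.1489e+00  1.1000e-03  2.7000e-03
 -3.9000e-03]
[0.8 9.4 2.5] 0.001
[-0.7 -0.3 -0.7] 0.002
[-1.2  0.3 -1.1] 0.002
[ 2.4 -0.6  0.7] 0.004
[-0.5  0.7 -0. ] 0.003
[-0.6  0.   0.1] 0.0
[ 0.8  0.3 -0.2] 0.006
[-0.5  0.3 -0. ] 0.001
```

```bash
cat > ik.py <<'E'
from kin import *
from scipy.optimize import least_squares
d=np.load("kin.npz"); SG=d["sg"];PP=d["p"]
LO=np.array([-163.93,-17.29,-79.2,3.27,-89.18,5.43,-154.24])+3;HI=np.array([163.93,119.83,71.16,140.29,269.18,117.66,154.24])-3
def ik(x,M,q0,n=8,seed=0):
    rng=np.random.default_rng(seed);best=None
    for i in range(n):
        s=np.clip(q0+(rng.normal(size=7)*40 if i else 0),LO+.1,HI-.1)
        def f(q):
            y,N=fk(q,PP,SG); return np.r_[(y-x)*1000,(tool(N)-M).ravel()*300,(q-q0)*.003]
        l=least_squares(f,s,bounds=(LO,HI),max_nfev=80)
        e=np.linalg.norm(l.fun[:12])
        k=(e>3, np.abs(l.x-q0).max() if e<=3 else e)
        if best is None or k<best[0]: best=(k,l.x,e)
    return best
def tilt(head,down_deg,flip):
    "tool x along heading head (deg world) pitched down; tool z horizontal"
    h=np.deg2rad(head);t=np.deg2rad(down_deg)
    x=np.array([np.cos(h)*np.cos(t),np.sin(h)*np.cos(t),-np.sin(t)]); z=np.array([-np.sin(h),np.cos(h),0])*(1 if flip else -1)
    return np.c_[x,np.cross(z,x),z]
E
python3 - <<'E'
from ik import *
w=np.load("w7.npz")
for n,uv in dict(b1=(257,97),b2=(302,97),b3=(258,180),b4=(302,180),capL=(261,195),capR=(302,195)).items(): print(n,toL(ray(uv,w["K"],w["T"],.06 if n[0]=='b' else .037)).round(4))
print("capend",toL(ray((281,213),w["K"],w["T"],.037)),toL(ray((281,213),w["K"],w["T"],.055)))
o,Rc,pc=cur(); q0=o['qpos']
for y in (.03,):
  for head in range(-90,91,30):
    for flip in (0,1):
      for dn in (20,45):
        M=tilt(head+10.5,dn,flip); x=L(-.16,y,.130)+M[:,0]*.011
        k,q,e=ik(x,M,q0); print(head,flip,dn,"err %.1f"%e,q.round(0), "camside", "up" if M[2,1]>0 else "down")
E
```

```text
b1 [-0.181   0.1294  0.06  ]
b2 [-0.1383  0.1295  0.06  ]
b3 [-0.1813  0.0486  0.06  ]
b4 [-0.1365  0.0487  0.06  ]
capL [-0.1796  0.0262  0.037 ]
capR [-0.1346  0.0263  0.037 ]
capend [-0.15757414  0.00538984  0.037     ] [-0.15770546  0.01145766  0.055     ]
-90 0 20 err 0.0 [-22.  31. -11. 113.  65.  90. 120.] camside up
-90 0 45 err 0.0 [ 11.  20. -39. 115.  57.  78. 135.] camside up
-90 1 20 err 0.0 [-66.  39.  40. 113.  45.  70. -46.] camside down
-90 1 45 err 0.0 [-64.  23.  47. 114.  33.  61. -27.] camside down
-60 0 20 err 0.0 [-38.  17.   6. 137.  88.  67. 117.] camside up
-60 0 45 err 1.9 [ 53.   6. -76. 132.  68.  54. 151.] camside up
-60 1 20 err 0.0 [-55.  18.  23. 137.  85.  63. -62.] camside down
-60 1 45 err 0.0 [-41.   1.  20. 132.  62.  48. -25.] camside down
-30 0 20 err 120.3 [-80.  33.  68. 137. 131.  26.  90.] camside up
-30 0 45 err 40.2 [  56.  -14.  -59.  137.   23.   13. -136.] camside up
-30 1 20 err 120.3 [-80.  33.  68. 137. 131.  26. -90.] camside down
-30 1 45 err 40.2 [ 56. -14. -59. 137.  23.  13.  44.] camside down
0 0 20 err 80.9 [107.  50. -76. 13
[... 347 characters left out ...]
ide up
30 1 20 err 0.0 [  29.   19.   17.  130.  -86.   76. -123.] camside down
30 1 45 err 8.9 [ -32.   12.   68.  126.  -69.   61. -151.] camside down
60 0 20 err 0.0 [ 21.  35.  24. 106. -69.  98.  57.] camside up
60 0 45 err 0.0 [ 11.  19.  24. 109. -52.  77.  39.] camside up
60 1 20 err 0.0 [  14.   38.   33.  106.  -73.  102. -122.] camside down
60 1 45 err 0.0 [ -15.   30.   58.  108.  -64.   89. -134.] camside down
90 0 20 err 0.0 [ 24.  47.  13.  83. -51. 111.  58.] camside up
90 0 45 err 0.0 [ 11.  32.  21.  91. -42.  95.  53.] camside up
90 1 20 err 0.0 [  18.   48.   22.   82.  -55.  115. -120.] camside down
90 1 45 err 0.0 [  -7.   40.   47.   90.  -54.  104. -119.] camside down
```

Run:
```python
from ik import *
w=np.load("w7.npz")
print("beam", [toL(ray((388,r),w["K"],w["T"],.11)).round(4) for r in (150,200)], "wall",[toL(ray((214,r),w["K"],w["T"],.05)).round(4) for r in (120,170)],[toL(ray((220,r),w["K"],w["T"],.05)).round(4) for r in (120,170)], "handle",[toL(ray((164,r),w["K"],w["T"],.065)).round(4) for r in (132,222)], "endwall",toL(ray((290,85),w["K"],w["T"],.078)), "jar",toL(ray((298,291),w["K"],w["T"],.076)))
o,Rc,pc=cur(); q=o['qpos']
def g(gp,M): return gp+M[:,0]*.011
seq=[("vert",L(-.159,.07,.065),down(YAW)),("app",L(-.169,.026,.15),tilt(100.5,45,0)),("init",L(-.169,.026,.048),tilt(100.5,45,0)),("up",L(-.169,.026,.15),tilt(100.5,45,0)),
("r1",L(-.169,.026,.15),tilt(100.5,67,0)),("r2",L(-.169,.02,.15),tilt(-79.5,89,1)),("r3",L(-.169,.01,.15),tilt(-79.5,67,1)),("r4",L(-.169,0.,.15),tilt(-79.5,45,1)),("fin",L(-.169,0,.086),tilt(-79.5,45,1)),("away",L(-.169,0.1,.186),tilt(-79.5,45,1))]
for n,gp,M in seq:
    k,q,e=ik(g(gp,M),M,q,4); print(n,"%.1f"%e,q.round(0))
print(rel(L(-.1595,.07,.20),down(YAW)))
```

```text
beam [array([-0.067 ,  0.0869,  0.11  ]), array([-0.0628,  0.0424,  0.11  ])] wall [array([-0.2248,  0.1073,  0.05  ]), array([-0.2274,  0.0567,  0.05  ])] [array([-0.2188,  0.1073,  0.05  ]), array([-0.2212,  0.0567,  0.05  ])] handle [array([-0.271,  0.097,  0.065]), array([-0.2797,  0.0046,  0.065 ])] endwall [-0.15033789  0.13991754  0.078     ] jar [-0.13917812 -0.07005405  0.076     ]
vert 0.0 [-36.  17.  40. 111. -13.  57.  21.]
app 0.0 [  5.  32.  30.  91. -45.  99.  55.]
init 0.0 [  6.  40.  28.  93. -47.  92.  61.]
up 0.0 [  5.  32.  30.  91. -45.  99.  55.]
r1 0.0 [ -9.  19.  32.  98. -30.  81.  43.]
r2 0.0 [-23.  10.  30. 106.  -4.  65.  19.]
r3 0.0 [-39.   8.  33. 112.  21.  61.  -7.]
r4 0.0 [-50.  16.  33. 116.  41.  64. -30.]
fin 0.0 [-49.  22.  32. 118.  40.  57. -34.]
away 0.0 [-59.  15.  31. 111.  36.  75. -33.]
(array([0.0623, 0.0216, 0.0015]), array([0.001, 0.002, 0.001]))
```

drive_tool(offset=[[0.03, 0.01, 0.001], [0.07, 0.0216, 0.0015], [0.12, 0.0216, 0.0015], [0.16, 0.0216, 0.0015], [0.19, 0.0216, 0.0015], [0.207, 0.0216, 0.0015], [0.207, 0.0216, 0.0015], [0.207, 0.0216, 0.0015]], angular=[[0, 0, 0], [0.001, 0.002, 0.001], [0.001, 0.002, 0.001], [0.001, 0.002, 0.001], [0.001, 0.002, 0.001], [0.001, 0.002, 0.001], [0.001, 0.002, 0.001], [0.001, 0.002, 0.001]], fingers=-0.5)

```text
time_s: 16.27
tool_pos: [0.5403, -0.0218, 0.0567]
tool_rot: [-7.4, 89.9, 3.1]
force: [0.3, -0.4, 0.2]
grip_width: 0.0652
```

Run:
```python
from h import *
o,Rc,pc=cur(); print(o['qpos'].round(1),pc,toL(pc),o['force'],o['grip_width'])
snap("wrist","w8.png")
```

```text
[-27.   15.2  29.9 110.8  -9.1  56.2  17.6] [ 0.54033498 -0.02181667  0.05673127] [-0.15829842  0.06955986  0.05673127] [ 0.27377022 -0.38698074  0.24808494] 0.06522543386072695
```

View pics/w8.png

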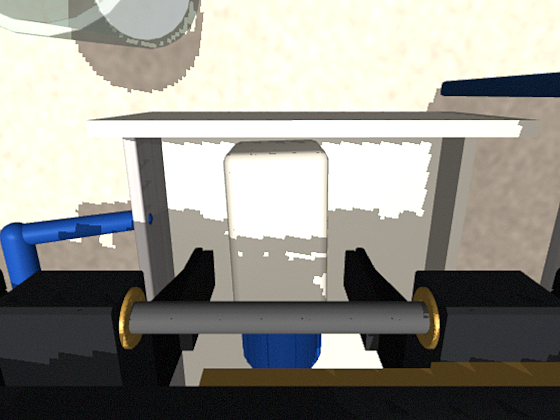

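drive_tool(offset=[[0.003, 0, 0], [0.003, 0, 0], [0.003, 0, 0], [0.003, 0, 0], [0.003, 0, 0], [0.003, 0, 0]], angular=[[0, 0, 0], [0, 0, 0], [0, 0, 0], [0, 0, 0], [0, 0, 0], [0, 0, 0]], fingers=1, squeeze=15)

```text
time_s: 17.08
tool_pos: [0.5406, -0.0217, 0.0541]
tool_rot: [-2.9, 89.9, 7.6]
force: [-0.8, -0.1, 4.3]
grip_width: 0.0458
```

drive_tool(offset=[[-0.002, 0, 0], [-0.003, -0.008, -0.003], [-0.003, -0.016, -0.006], [-0.003, -0.024, -0.009], [-0.003, -0.033, -0.011], [-0.003, -0.033, -0.011], [0.0, -0.033, -0.011], [0.0, -0.033, -0.011]], angular=[[0, 0, 0], [0, 0, 0], [0, 0, 0], [0, 0, 0], [0, 0, 0], [0, 0, 0], [0, 0, 0], [0, 0, 0]])

```text
time_s: 18.08
tool_pos: [0.5361, -0.0559, 0.0541]
tool_rot: [-4.8, 89.8, 5.7]
force: [-0.2, 0.1, 0.5]
grip_width: 0.0457
```

drive_tool(offset=[[0, 0, 0], [0, 0, 0], [0, 0, 0], [0, 0, 0], [-0.05, 0, 0], [-0.1, 0, 0], [-0.13, 0, 0], [-0.13, 0, 0]], angular=[[0, 0, 0], [0, 0, 0], [0, 0, 0], [0, 0, 0], [0, 0, 0], [0, 0, 0], [0, 0, 0], [0, 0, 0]], fingers=-0.35)

```text
time_s: 19.08
tool_pos: [0.5375, -0.0561, 0.1868]
tool_rot: [-3.2, 89.5, 7.3]
force: [0.0, 0.7, -0.8]
grip_width: 0.0588
```

Run:
```python
from ik import *
o,Rc,pc=cur(); print(o['qpos'].round(1),pc,toL(pc),o['force'],o['grip_width'])
T=np.eye(4);T[:3,:3]=Rc;T[:3,3]=pc
c=snap("wrist","w9.png");Tc=T@c["T_tool_cam"];np.savez("w9.npz",K=c["intrinsics"],T=Tc)
```

```text
[-26.8   6.4  32.3 103.7  -3.7  70.5  17.1] [ 0.5375261  -0.05607494  0.18681974] [-0.16730334  0.03638713  0.18681974] [ 0.0417573   0.69983056 -0.84930733] 0.05880550690150429
```

View pics/w9.png

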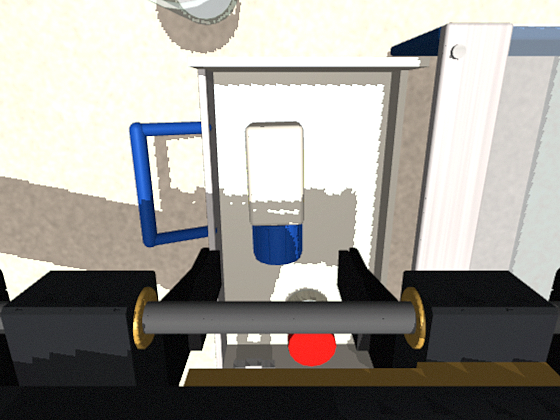

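Run:
```python
from ik import *
w=np.load("w9.npz")
for n,uv in dict(b1=(247,124),b2=(301,124),b3=(249,224),b4=(302,224)).items(): print(n,toL(ray(uv,w["K"],w["T"],.06)).round(4))
print(toL([.5361,-.0559,0]))
M=tilt(100.5,52,0)
for z in(.14,.046): print(rel(L(-.1685,.025,z)+M[:,0]*.011,M))
```

```text
b1 [-0.1911  0.098   0.06  ]
b2 [-0.1497  0.098   0.06  ]
b3 [-0.1916  0.0164  0.06  ]
b4 [-0.1473  0.0163  0.06  ]
[-0.16867368  0.03681902  0.        ]
(array([ 0.0535, -0.005 , -0.0002]), array([0.002, 0.005, 0.663]))
(array([ 0.1475, -0.005 , -0.0007]), array([0.002, 0.005, 0.663]))
```

drive_tool(offset=[[0.0, -0.002, 0], [0.0, -0.004, 0], [0.02, -0.004, 0], [0.0535, -0.004, -0.0005], [0.0535, -0.004, -0.001], [0.0535, -0.004, -0.001]], angular=[[0, 0, 0.15], [0, 0, 0.3], [0, 0.005, 0.45], [0.002, 0.005, 0.6], [0.002, 0.005, 0.663], [0.002, 0.005, 0.663]])

```text
time_s: 19.88
tool_pos: [0.5347, -0.0612, 0.1281]
tool_rot: [90.6, 52.0, 100.8]
force: [-0.4, -0.7, -0.3]
grip_width: 0.0588
```

Run:
```python
from ik import *
o,Rc,pc=cur(); print(o['qpos'].round(1),pc,toL(pc-Rc[:,0]*.011),o['force'],o['grip_width'])
M=tilt(100.5,52,0)
print(rel(L(-.1695,.026,.046)+M[:,0]*.011,M))
snap("wrist","w10.png");snap("scene","s10.png",(100,50,340,260),3)
```

```text
[ -2.6  28.2  33.4  96.5 -42.2  90.3  53. ] [ 0.53471765 -0.06119446  0.12811376] [-0.1709656   0.02508824  0.13677821] [-0.41491321 -0.67974814 -0.31419052] 0.05882213756039074
(array([ 0.0721, -0.0552,  0.0021]), array([-0.007, -0.003, -0.001]))
```

View pics/w10.png

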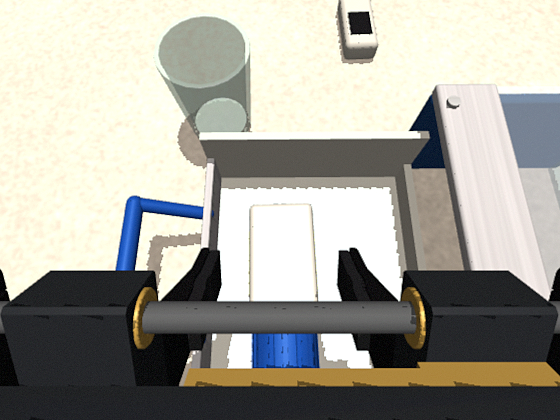

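View pics/s10.png

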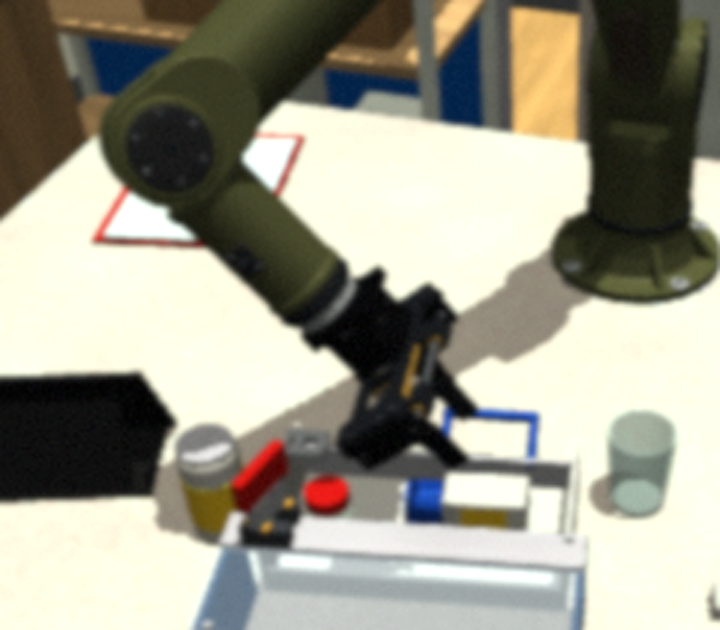

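drive_tool(offset=[[0.024, -0.0184, 0.0005], [0.042, -0.032, 0.001], [0.058, -0.0442, 0.001], [0.0721, -0.0552, 0.001], [0.0721, -0.0552, 0.001]], angular=[[-0.005, 0, 0], [-0.007, -0.003, 0], [-0.007, -0.003, 0], [-0.007, -0.003, 0], [-0.007, -0.003, 0]])

```text
time_s: 20.6
tool_pos: [0.5359, -0.0583, 0.0386]
tool_rot: [89.7, 52.0, 100.5]
force: [-0.6, -0.5, -1.0]
grip_width: 0.0587
```

Run:
```python
from ik import *
o,Rc,pc=cur(); print(o['qpos'].round(1),pc,toL(pc-Rc[:,0]*.011),o['force'],o['grip_width'])
snap("wrist","w11.png");snap("scene","s11.png",(140,100,340,260),3.5)
```

```text
[ -1.1  34.8  31.3  99.2 -45.6  83.7  59.4] [ 0.53590989 -0.05827088  0.03860455] [-0.16929223  0.0277474   0.04727047] [-0.61397414 -0.49282575 -1.01490502] 0.05868339382700066
```

View pics/s11.png

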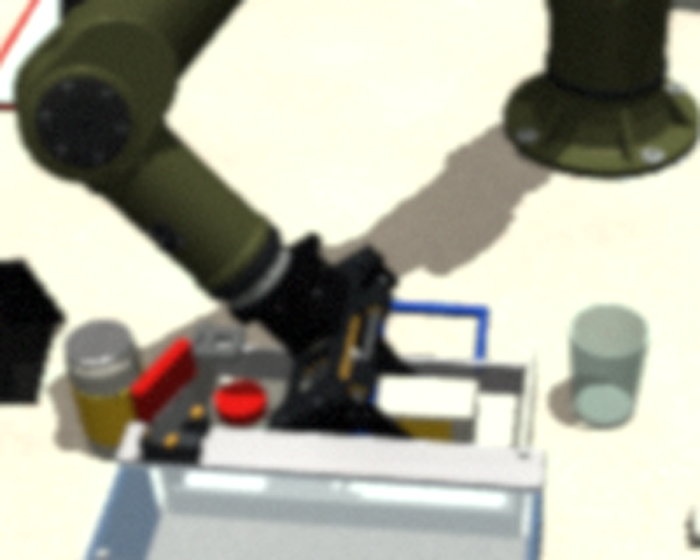

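drive_tool(offset=[[0, 0, 0], [0, 0, 0], [0, 0, 0], [0, 0, 0], [0, 0, 0]], angular=[[0, 0, 0], [0, 0, 0], [0, 0, 0], [0, 0, 0], [0, 0, 0]], fingers=1, squeeze=35)

```text
time_s: 21.32
tool_pos: [0.5374, -0.0591, 0.0409]
tool_rot: [89.4, 52.0, 100.2]
force: [0.8, -0.5, 6.3]
grip_width: 0.0457
```

Run:
```python
from ik import *
o,Rc,pc=cur(); print(o['grip_width'],o['force'],toL(pc-Rc[:,0]*.011))
M=tilt(100.5,52,0); print(rel(L(-.1695,.0277,.16)+M[:,0]*.011,Rc))
```

```text
0.04567172502287302 [ 0.7766792  -0.53930801  6.33718495] [-0.1679827   0.02671003  0.04953939]
(array([-0.0865,  0.0687, -0.0008]), array([0., 0., 0.]))
```

drive_tool(offset=[[-0.012, 0.0095, 0], [-0.03, 0.024, -0.001], [-0.05, 0.04, -0.001], [-0.07, 0.055, -0.001], [-0.0865, 0.0687, -0.001], [-0.0865, 0.0687, -0.001], [-0.0865, 0.0687, -0.001]], angular=[[0, 0, 0], [0, 0, 0], [0, 0, 0], [0, 0, 0], [0, 0, 0], [0, 0, 0], [0, 0, 0]])

```text
time_s: 22.2
tool_pos: [0.5352, -0.0583, 0.1507]
tool_rot: [89.5, 52.0, 100.3]
force: [-0.3, 0.2, -0.6]
grip_width: 0.046
```

Run:
```python
from ik import *
o,Rc,pc=cur(); print(o['grip_width'],o['force'],toL(pc-Rc[:,0]*.011))
snap("wrist","w12.png");snap("scene","s12.png",(140,100,340,260),3.5)
# via poses: keep grasp pt moving to y=-.005
g0=pc-Rc[:,0]*.011
for i in range(1,9):
    a=i/8; M=Rc@R.from_rotvec([0,0,-a*np.pi/2]).as_matrix(); gp=L(-.169,.0267*(1-a)-.003*a,.162)
    print(rel(gp+M[:,0]*.011,M))
```

```text
0.04600870707286081 [-0.29406319  0.24674064 -0.63688332] [-0.1700386   0.02788242  0.15941449]
(array([-0.0058, -0.0042,  0.0012]), array([-0.001, -0.001, -0.197]))
(array([-0.0087, -0.0092,  0.0012]), array([-0.001, -0.001, -0.393]))
(array([-0.012 , -0.014 ,  0.0012]), array([-0.001, -0.001, -0.59 ]))
(array([-0.0156, -0.0186,  0.0012]), array([-0.   , -0.001, -0.786]))
(array([-0.0196, -0.0229,  0.0012]), array([-0.   , -0.001, -0.982]))
(array([-0.0238, -0.0269,  0.0012]), array([-0.000e+00, -1.000e-03, -1.179e+00]))
(array([-0.0281, -0.0304,  0.0012]), array([-0.000e+00, -1.000e-03, -1.375e+00]))
(array([-0.0326, -0.0336,  0.0012]), array([ 0.000e+00, -1.000e-03, -1.571e+00]))
```

View pics/s12.png

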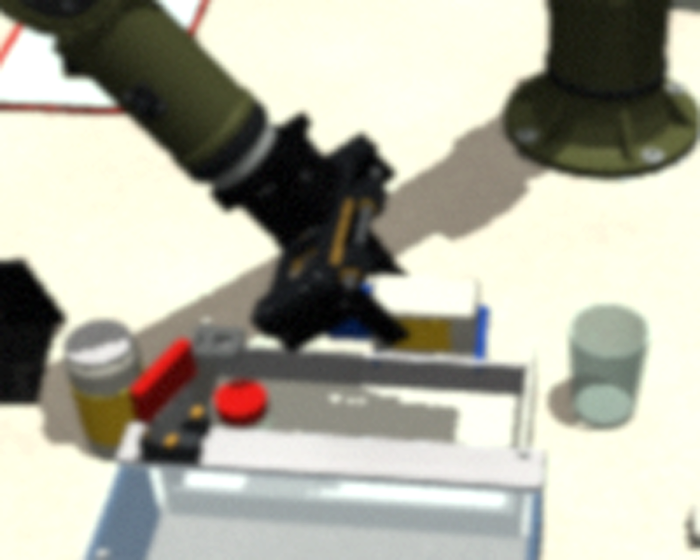

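drive_tool(offset=[[-0.005, -0.003, 0.001], [-0.007, -0.007, 0.001], [-0.01, -0.0115, 0.001], [-0.0127, -0.015, 0.001], [-0.0156, -0.0186, 0.001], [-0.0188, -0.022, 0.001], [-0.022, -0.0253, 0.001], [-0.0255, -0.0283, 0.001], [-0.029, -0.031, 0.001], [-0.0326, -0.0336, 0.001]], angular=[[0, 0, -0.157], [0, 0, -0.314], [0, 0, -0.471], [0, 0, -0.628], [0, 0, -0.785], [0, 0, -0.942], [0, 0, -1.1], [0, 0, -1.257], [0, 0, -1.414], [0, 0, -1.571]])

```text
time_s: 23.55
tool_pos: [0.5442, -0.103, 0.1548]
tool_rot: [-89.7, 37.8, -79.1]
force: [0.5, -0.5, -1.8]
grip_width: 0.046
```

drive_tool(offset=[[0, 0, 0], [0, 0, 0]], angular=[[0, 0, 0], [0, 0, 0]])

```text
time_s: 23.8
tool_pos: [0.544, -0.1036, 0.1548]
tool_rot: [-89.7, 37.9, -79.2]
force: [1.5, -0.8, -2.1]
grip_width: 0.046
```

Run:
```python
from ik import *
o,Rc,pc=cur(); print(o['qpos'].round(1),o['grip_width'],o['force'],toL(pc-Rc[:,0]*.011), o['tool_rot'])
snap("wrist","w13.png");snap("scene","s13.png",(140,100,340,260),3.5);snap("top","t13.png",(200,150,400,300),4)
M=tilt(YAW*57.2958-90,38,1); print(rel(pc,M))
```

```text
[-52.9  17.3  34.1 115.1  45.8  68.3 -33.4] 0.045953141543855124 [ 1.51175424 -0.8426539  -2.11101542] [-0.16961788 -0.00281166  0.16154642] [-89.6963394   37.86928606 -79.15876612]
(array([-0.    ,  0.0011, -0.0002]), array([-0.005,  0.005,  0.002]))
```

View pics/s13.png

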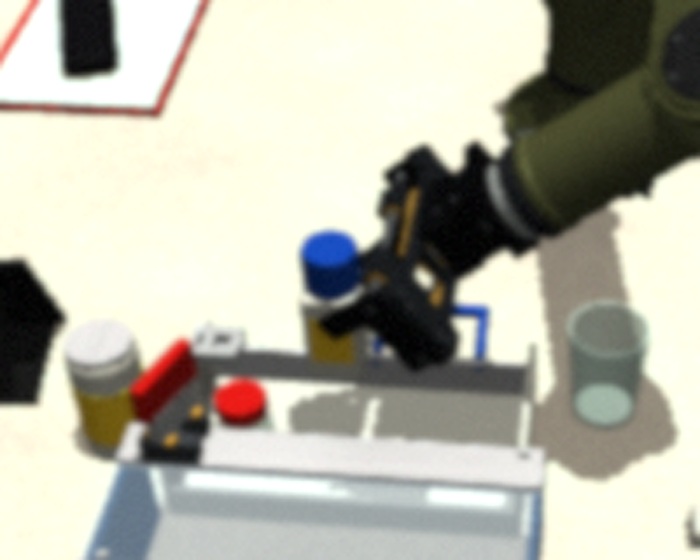

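View pics/w13.png

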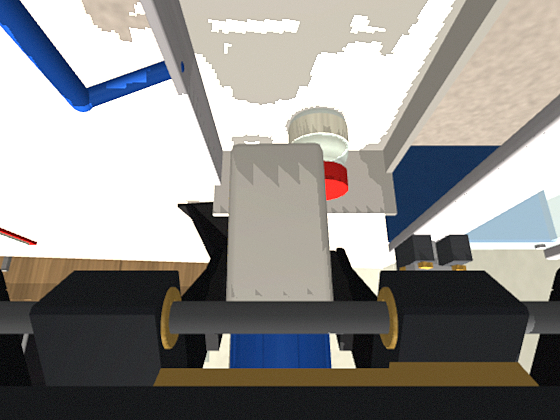

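View pics/t13.png

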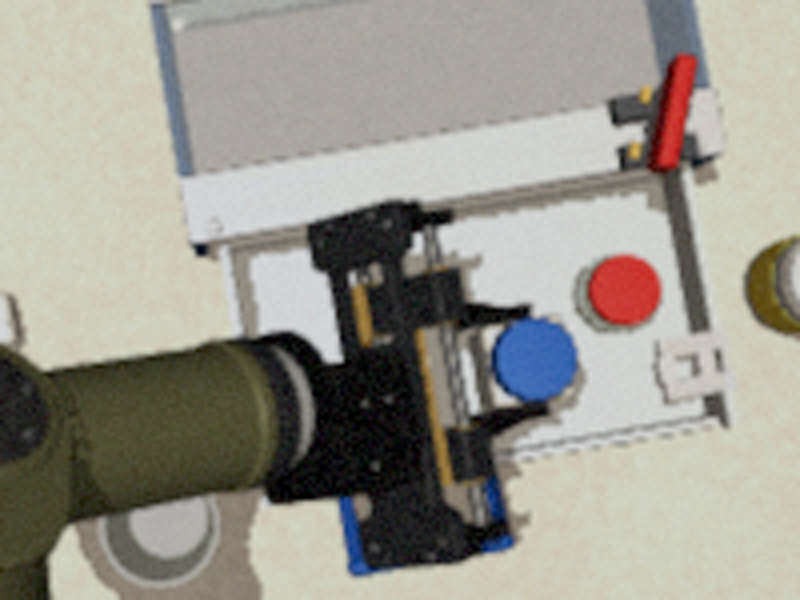

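drive_tool(offset=[[0.0, 0.0, -0.004], [0.009, 0.0118, -0.004], [0.018, 0.0237, -0.004], [0.027, 0.0355, -0.004], [0.036, 0.0473, -0.004], [0.0424, 0.0548, -0.004], [0.0436, 0.056, -0.004], [0.0436, 0.056, -0.004]], angular=[[-0.005, 0.005, 0.002], [-0.005, 0.005, 0.002], [-0.005, 0.005, 0.002], [-0.005, 0.005, 0.002], [-0.005, 0.005, 0.002], [-0.005, 0.005, 0.002], [-0.005, 0.005, 0.002], [-0.005, 0.005, 0.002]])

```text
time_s: 24.95
tool_pos: [0.5411, -0.105, 0.0849]
tool_rot: [-90.0, 38.0, -79.5]
force: [-0.1, 0.4, -1.4]
grip_width: 0.0455
```

Run:
```python
from ik import *
o,Rc,pc=cur(); print(o['qpos'].round(1),o['grip_width'],o['force'],toL(pc-Rc[:,0]*.011), o['tool_rot'],Rc.T@[0,0,-1])
snap("wrist","w14.png");snap("scene","s14.png",(140,100,340,260),3.5)
```

```text
[-51.4  24.5  33.  117.   44.6  61.3 -38.2] 0.04554396363214574 [-0.10708432  0.36769655 -1.44099888] [-0.17265352 -0.0036747   0.0916342 ] [-90.00356774  37.98540481 -79.48722774] [6.15460722e-01 7.88167557e-01 4.90783026e-05]
```

View pics/w14.png

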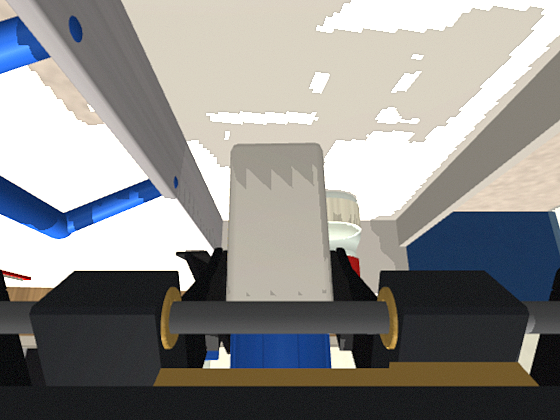

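View pics/s14.png

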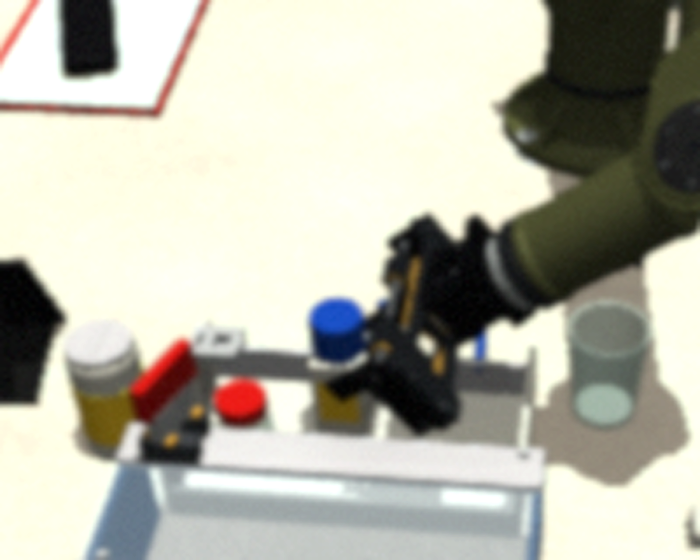

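drive_tool(offset=[[0.0012, 0.0016, 0], [0.0025, 0.0032, 0], [0.003, 0.004, 0], [0.003, 0.004, 0]], angular=[[0, 0, 0], [0, 0, 0], [0, 0, 0], [0, 0, 0]])

```text
time_s: 25.55
tool_pos: [0.5412, -0.1047, 0.08]
tool_rot: [-90.0, 38.0, -79.5]
force: [-0.6, -0.1, -1.4]
grip_width: 0.0461
```

drive_tool(offset=[[0.0006, 0.0008, 0], [0.0006, 0.0008, 0]], angular=[[0, 0, 0], [0, 0, 0]])

```text
time_s: 25.8
tool_pos: [0.5412, -0.1047, 0.079]
tool_rot: [-90.0, 38.0, -79.5]
force: [0.7, -0.9, -0.9]
grip_width: 0.0458
```

drive_tool(offset=[[0.0006, 0.0008, 0], [0.0006, 0.0008, 0]], angular=[[0, 0, 0], [0, 0, 0]])

```text
time_s: 26.05
tool_pos: [0.5411, -0.1047, 0.0779]
tool_rot: [-90.0, 38.0, -79.5]
force: [-0.3, -0.7, -0.8]
grip_width: 0.0456
```

drive_tool(offset=[[0.0006, 0.0008, 0], [0.0006, 0.0008, 0]], angular=[[0, 0, 0], [0, 0, 0]])

```text
time_s: 26.3
tool_pos: [0.5413, -0.1048, 0.0777]
tool_rot: [-90.0, 37.9, -79.5]
force: [-1.9, 1.1, 4.8]
grip_width: 0.0456
```

drive_tool(offset=[[0.0006, 0.0008, 0], [0.0006, 0.0008, 0]], angular=[[0, 0, 0], [0, 0, 0]])

```text
time_s: 26.55
tool_pos: [0.5414, -0.1049, 0.0777]
tool_rot: [-90.0, 37.8, -79.5]
force: [-3.3, 1.3, 7.9]
grip_width: 0.0457
```

drive_tool(offset=[[0, 0, 0], [0, 0, 0], [0, 0, 0], [0, 0, 0]], angular=[[0, 0, 0], [0, 0, 0], [0, 0, 0], [0, 0, 0]], fingers=-0.35)

```text
time_s: 27.05
tool_pos: [0.5414, -0.105, 0.0776]
tool_rot: [-90.0, 37.8, -79.5]
force: [0.3, -0.4, 0.2]
grip_width: 0.0588
```

Run:
```python
from ik import *
o,Rc,pc=cur(); print(o['grip_width'],o['force'],toL(pc))
snap("wrist","w15.png");snap("scene","s15.png",(140,100,340,260),3.5);snap("top","t15.png",(200,150,400,300),4)
```

```text
0.058762942289783696 [ 0.28523889 -0.36569568  0.17201145] [-0.17242315 -0.01239043  0.0775568 ]
```

View pics/w15.png

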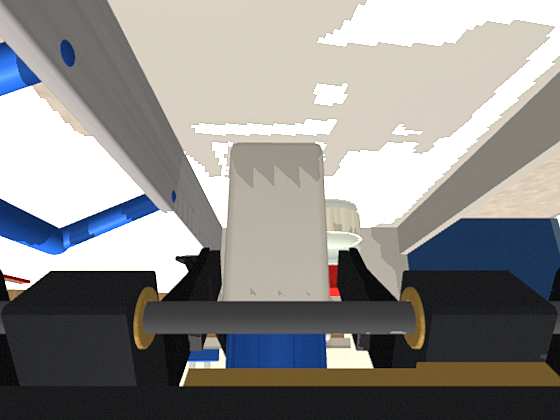

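View pics/t15.png

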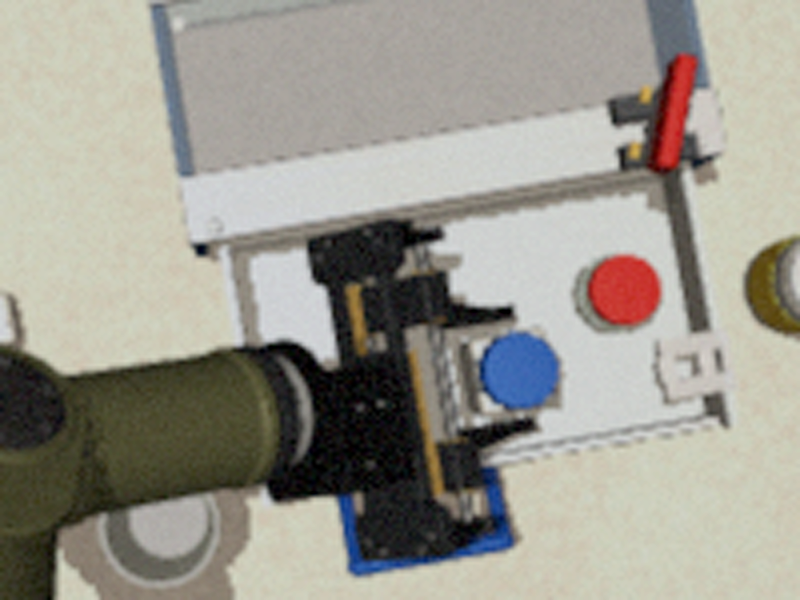

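drive_tool(offset=[[-0.015, 0, 0], [-0.035, 0, 0], [-0.06, 0, 0], [-0.09, 0, 0], [-0.12, -0.01, 0], [-0.14, -0.06, 0], [-0.14, -0.11, 0], [-0.14, -0.11, 0]], angular=[[0, 0, 0], [0, 0, 0], [0, 0, 0], [0, 0, 0], [0, 0, 0], [0, 0, 0], [0, 0, 0], [0, 0, 0]])

```text
time_s: 28.2
tool_pos: [0.5343, -0.0643, 0.2537]
tool_rot: [-89.5, 38.0, -79.5]
force: [-0.3, 0.1, -0.4]
grip_width: 0.0586
```

Run:
```python
from ik import *
o,Rc,pc=cur(); print(o['time_s'],pc,o['force'],toL(pc))
snap("wrist","w16.png");s=snap("scene","s16.png",(140,100,340,260),3.5);t=snap("top","t16.png",(180,90,440,290),3)
```

```text
28.2 [ 0.53434246 -0.06426041  0.2537019 ] [-0.29388317  0.08584844 -0.44897131] [-0.17192535  0.02891889  0.2537019 ]
```

View pics/s16.png

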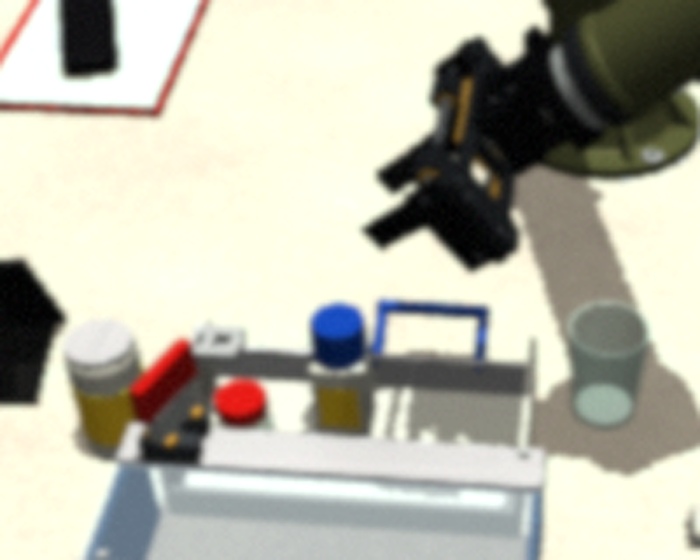

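View pics/t16.png

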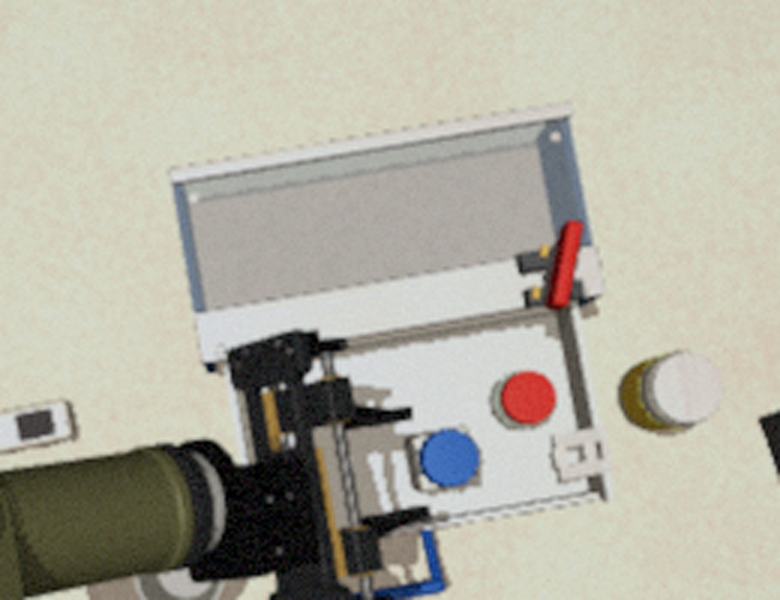

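View pics/w16.png

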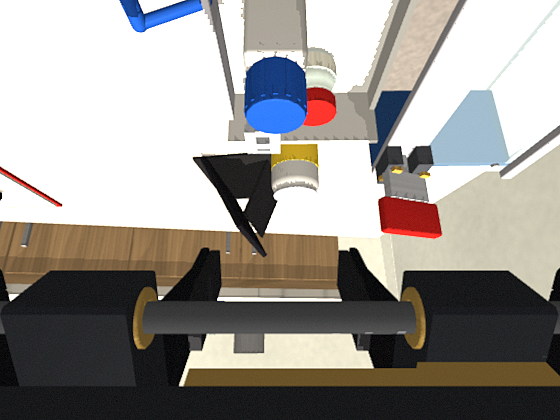

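```bash
python3 -c "
from h import *
print(sign_off())"
```

```text
the job is handed in; nothing more can be done
None
```

The job is done and handed in at about 28 s. The red pin is parked, the tray is fully out and the bottle stands upright in it.

- **Pin:** I lifted it about 29 mm, turned it 1.196 rad anticlockwise, let it down into the notch and released it. The pictures after release and at the end show it still up and turned.
- **Tray:** I drew it out 140 mm until the pull force rose at the stop. The front wall and handle sat in the same place in the last top picture.
- **Bottle:** The first grasp site was too close to the roof beam. I first shifted the lying bottle about 10 mm forward and 33 mm towards -y, then regripped it with the tool tilted, turned it 90° in the air and lowered it until it touched the floor. After release and retreat it stands upright by itself, about 30 mm from the jar.
- **Surroundings:** In the last pictures the jar is standing, and the beaker, canister and the parts of the tablet and meter in view look as before. The robot was clear of everything with near-zero wrist force.

None of the last checks failed. The one earlier disagreement was in the pin position, where the wrist and top cameras differed by 2 to 3 mm; the grip held there without trouble.

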